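# Slide the red cassette out of the cluttered bin to the corner stop

## Robot

A 6-joint arm with a two-finger parallel gripper is mounted at the origin on the work surface; the furniture and walls round the work are solid. World frame = base frame: x ahead of the robot, y to its left, z up, the work surface at z = 0. Lengths are in mm, angles in degrees, forces in N, time in s.
With the tool pointing down it reaches from about 350 to 850 mm from the base axis. Payload 8.1 kg.
Tool frame: the origin (TCP) lies at the very end of the fingers, on their centre line; the grasp point (between the pads) lies 19 mm behind it; x points along the fingers, y is the direction in which the jaws open and shut, and the axes are right-handed (so a half turn about x gives the same grasp; the last joint's range is limited). The gripper opens to 85 mm and grips with 20 to 120 N. Pads are 22 mm wide; open, the fingers measure 114 mm over their backs; the gripper's body (76 mm by 85 mm) begins 54 mm behind the grasp point. The pads swing forward as they close: fully open they stand 13 mm farther back than shut.
Start: joints at [59.278, 7.471, 85.268, -0, 87.261, -4.893], TCP at [261.392, 540.074, 231.292] pointing down, gripper open.
Joint ranges: [-169.43, 169.43], [-51.17, 129.36], [1.28, 143.12], [-76.62, 256.62], [0, 156.53], [-152.29, 152.29]. Speed limits (degrees/s): [136.94, 136.94, 159.86, 180, 180, 180].

## Interface

Orientations are given as [roll, pitch, yaw] about the fixed x, y, z axes, in that order (R = Rz(yaw) Ry(pitch) Rx(roll)).
In Python, from bench import sensors, snapshot, r gives the robot as it stands. The module is installed in compiled form; this text tells all that it offers.
- The arm moves only by the tool drive_tool, never from a script. Its argument "moves" is one flat list of numbers, 6 for each row, row after row: the shift along the tool's x, y, z in cm, then the turn, a rotation vector about the tool's x, y, z in degrees. In form: [tx, ty, tz, wx, wy, wz, tx, ty, tz, wx, wy, wz, ...]. A call has 1 to 20 rows; each row shifts and turns the commanded pose from where the row before left it, along the tool's axes as they then stand; what a row does not reach is not made up. A row lasts 1/12 s, in which the tool goes at most 41.7 mm and 7.16 degrees, less where a joint would pass 70% of its speed; a pose out of reach is approached as far as the arm can. A call with a gripper value outside its range is refused whole. "hand" is the finger opening in cm, from 0 to 8.54, set as the call begins (left out, the last holds). The fingers move at their own pace and stop on an object; "grip_force" is the grip in N (left out, the last holds). Time passes only in rows, so rows that do not move let the fingers close. It gives the time, the measured TCP pose, the force and the opening at its end, in the units of the state.
- sensors.sense(): the state, without advancing time (a new reading comes with each control period).
- snapshot(name): name is "scene" or "top" or "wrist"; returns a dict with "image" (480x640x3 uint8, red, green, blue), "z_map" (480x640 float32, mm along the optical axis (not along the pixel's ray), 0 where there is no reading), "camera_matrix" (3x3 intrinsics, pixels), "eye" and "orientation" of the camera in the world; the wrist camera has in their place "mount" (4x4, takes a point from camera to tool coordinates, whose origin is the TCP and whose axes are the tool frame's). Camera axes: x right, y down, z forward; pixel columns grow to the right and rows downward; lengths in mm; the calibration is good to about 2 mm. A picture is of the moment at which its call begins: read the wrist's pose just before it.
- r.hand_in(): hands the job in, once; it reports no verdict.
The state is a dict: "time": time; "joint_pos": joint angles; "qd": joint speeds; "joint_efforts": joint torques, N m; "tool_pos": TCP position; "tcp_rot": TCP orientation; "ft_force": force on the tool from outside, world axes, zero at the start; "wrist_torque": the same for the moment, N m; "finger_gap": finger opening in mm.
Only numpy, scipy, OpenCV 4.12 (cv2) and the standard library are available. Lean on these libraries where they do the work, as an engineer would, in place of code of your own. Each camera call takes 0.05 s, during which the arm holds its last target.

## Task

Get the red sample cassette out of the stock bin and bring it to the aluminium corner stop, flush against both rails. First push the black disc that lies in front of it aside within the bin; then slide the cassette out through the bin's open side, keeping it flat on the surface and never lifting it (a fingertip in its well can draw it along). Leave the disc, the other cassettes and the cup in the bin, and do not disturb the dropper bottles and the dish on the worktop.

Things in the scene. Friction and masses are not known exactly. Their poses are not given: they have to be found in the camera images.
- bin: Grey bin fixed to the worktop, open on top and on its whole +y side (no lip). Inside x -165 to +165 mm, y -80 (back wall) to +80 mm (open edge); floor 3 mm thick; walls 6 mm thick, 30 mm high. Origin: centre of the inside, on the worktop; z up. Three cassettes stand at the back, side by side about 90 mm apart along x, in any order, centres at y about -35 mm, each turned a little.
- cassette_red_center (a point): Loose square sample cassette with red walls, 70 x 70 x 20 mm, about 120 g; open well 48 x 48 mm, white floor 3 mm thick, walls 11 mm thick. Point: its centre, half-way up (10 mm); x, y along its sides, z up. The one wanted. The black disc lies about 68 mm in front of it (towards the open side).
- cassette_blue_center (a point): Loose square sample cassette with blue walls, 70 x 70 x 20 mm, about 120 g; open well 48 x 48 mm, white floor 3 mm thick, walls 11 mm thick. Point: its centre, half-way up (10 mm); x, y along its sides, z up. Stays in the bin; a white cup stands in its well.
- cassette_yellow_center (a point): Loose square sample cassette with yellow walls, 70 x 70 x 20 mm, about 120 g; open well 48 x 48 mm, white floor 3 mm thick, walls 11 mm thick. Point: its centre, half-way up (10 mm); x, y along its sides, z up. Stays in the bin.
- disc_center (a point): Black test disc lying flat on the bin's floor in front of the red cassette: 40 mm diameter, 12 mm thick, 25 g, loose. The point is its centre, 6 mm above its underside.
- stop: Aluminium corner stop, fixed: two rails 12 mm wide, 18 mm high, no floor plate. Origin: on the worktop, where the cassette's centre is when flush in the corner. One rail on the +x side (inner face x = +35.5 mm, from y = -46 to +47 mm), one on the +y side (inner face y = +35.5 mm, from x = -46 to +35 mm); open towards -x and -y.
- cup_center (a point): White measuring cup, 45 mm diameter, 30 mm high, loose, standing in the blue cassette's well. The point is half-way up.
- dropper_far_center (a point): Small white dropper bottle, 24 mm diameter, 70 mm high, loose, standing on the worktop between corner stop and photometer. The point is half-way up.
- dropper_left_center (a point): White dropper bottle, 27 mm diameter, 76 mm high, loose, standing left of the corner stop. The point is half-way up.
- dish_center (a point): Clear ribbed sample dish, 48 mm diameter, 17 mm high, loose, standing behind the corner stop. The point is half-way up.
Things that resemble listed ones, but are neither listed nor needed, are in the scene too. Of the things that look like the part that bears disc_center, take the one that is farthest from the robot's base at the start.

How it is judged (in metres and radians):
On the way, in this order (a step that is already met when the one before it is completed fails the run):
1. the disc has been pushed aside from in front of the red cassette (its centre 50 mm or more to one side of the cassette's centre) and is in the bin, the red cassette still at the back of the bin ((x of disc_center in the frame of cassette_red_center above 0.05 m or x of disc_center in the frame of cassette_red_center below -0.05 m) and y of cassette_red_center in the frame of bin below 0.01 m and y of disc_center in the frame of bin between -0.08 and 0.08 m and x of disc_center in the frame of bin between -0.165 and 0.165 m and height (world z) of disc_center below 0.045 m), for 0.2 s.
2. the red cassette is out of the bin through the open side, on the worktop (y of cassette_red_center in the frame of bin above 0.114 m and height (world z) of cassette_red_center below 0.016 m), for 0.1 s.
At the end, for the whole second after the job is handed in: The red cassette lies flat in the corner stop, centre within 4 mm each way of the flush position, sides within 0.08 rad of the rails (any quarter turn). Disc, blue and yellow cassettes and cup are in the bin, the cup still in the blue cassette's well (x of cassette_red_center in the frame of stop between -0.004 and 0.004 m and y of cassette_red_center in the frame of stop between -0.004 and 0.004 m and (angle between the x axis of cassette_red_center and the x axis of stop, either way round below 0.08 rad or angle between the x axis of cassette_red_center and the y axis of stop, either way round below 0.08 rad) and height (world z) of cassette_red_center below 0.013 m and angle between cassette_red_center's own z axis and vertical below 0.05 rad and y of disc_center in the frame of bin between -0.08 and 0.08 m and x of disc_center in the frame of bin between -0.165 and 0.165 m and height (world z) of each of disc_center, cassette_blue_center, cassette_yellow_center, cup_center below 0.045 m and y of cassette_blue_center in the frame of bin between -0.08 and 0.05 m and x of cassette_blue_center in the frame of bin between -0.165 and 0.165 m and y of cassette_yellow_center in the frame of bin between -0.08 and 0.05 m and x of cassette_yellow_center in the frame of bin between -0.165 and 0.165 m and y of cup_center in the frame of bin between -0.08 and 0.06 m and x of cup_center in the frame of bin between -0.165 and 0.165 m and horizontal distance between cup_center and cassette_blue_center below 0.015 m); the robot touches nothing.
It fails at once if the red cassette is lifted (its centre more than 30 mm above the worktop) or tipped by more than 0.35 rad (height (world z) of cassette_red_center above 0.03 m or angle between cassette_red_center's own z axis and vertical above 0.35 rad).
It fails at once if a dropper bottle or the dish on the worktop is moved by more than 20 mm (distance of any of dropper_far_center, dropper_left_center, dish_center from where it was at the start of the episode above 0.02 m).
It fails at once if the disc, another cassette or the cup is taken out of the bin (y of any of disc_center, cassette_blue_center, cassette_yellow_center, cup_center in the frame of bin above 0.09 m).
It also fails if it takes over 58 s, if anything falls off the work surface, if the arm or the gripper's body presses on something with over 40 N, if the wrist force passes 120 N, or if a joint passes its speed limit or range.

## Working session

There is one attempt and no reset: what is moved stays moved. The work goes in short steps, Python scripts to look and compute and a tool call to move; the robot and the scene stay as the last step left them, time stands still between calls to the robot, and variables do not carry over. Pictures are saved under pics/ and viewed, and the job is handed in when it is done.

Besides the shell and the picture viewer there is one more tool, called after ">>>" as name(argument=value, ...), one argument or row to a line, values as JSON. drive_tool: Moves the arm, as the interface text tells. Its arguments: {"type":"object","properties":{"moves":{"type":"array","items":{"type":"number"}},"hand":{"type":"number"},"grip_force":{"type":"number"}},"required":["moves"]}

```bash
mkdir -p pics; cat > h.py <<'E'
import numpy as np, cv2, pickle
from bench import sensors, snapshot, r
def grab(n,tag):
    st=sensors.sense(); s=snapshot(n); s['st']=st
    cv2.imwrite(f'pics/{tag}.png',s['image'][:,:,::-1]); pickle.dump(s,open(f'{tag}.pkl','wb')); return s
E
python3 - <<'E'
from h import *
print(sensors.sense())
for n in ['scene','top','wrist']:
    s=grab(n,n+'0'); print(n,{k:np.round(v,3).tolist() for k,v in s.items() if k not in('image','z_map','st')})
E
```

```text
{'time': 0.0, 'joint_pos': array([ 5.92794772e+01,  7.51359067e+00,  8.53315111e+01,  1.19923059e-03,
        8.72613876e+01, -4.89516069e+00]), 'qd': array([-0.05796   , -0.10394455,  0.01109571, -0.07309857,  0.02184705,
        0.03984858]), 'joint_efforts': array([ 1.96940755e-04, -5.69397819e+01, -5.00553310e+01, -1.64067392e-04,
        1.45830342e-02,  2.80590314e-05]), 'tool_pos': array([261.08216544, 539.59379082, 230.23886422]), 'tcp_rot': array([ -95.53957543,   89.89350392, -121.36499597]), 'ft_force': array([ 0.42445076, -0.27565257, -0.31906551]), 'wrist_torque': array([0.04008882, 0.06358754, 0.00043128]), 'finger_gap': 85.3724572493442}
scene {'camera_matrix': [[600.564, 0.0, 317.368], [0.0, 600.564, 238.449], [0.0, 0.0, 1.0]], 'eye': [-509.197, -712.241, 887.406], 'orientation': [-123.407, 0.321, -50.981]}
top {'camera_matrix': [[601.756, 0.0, 317.574], [0.0, 601.756, 240.946], [0.0, 0.0, 1.0]], 'eye': [385.637, 56.926, 1307.493], 'orientation': [-176.234, 0.529, -88.894]}
wrist {'camera_matrix': [[413.767, 0.0, 316.193], [0.0, 413.767, 242.005], [0.0, 0.0, 1.0]], 'mount': [[-0.0, -0.293, 0.956, -142.734], [1.0, -0.001, -0.0, -1.215], [0.001, 0.956, 0.293, -72.646], [0.0, 0.0, 0.0, 1.0]]}
```

View pics/top0.png

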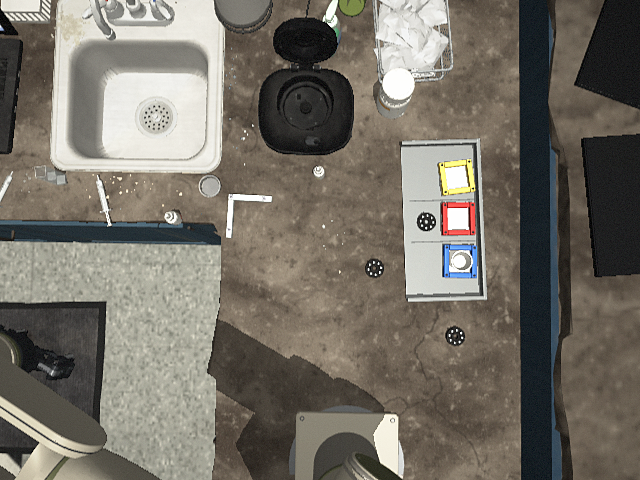

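View pics/scene0.png

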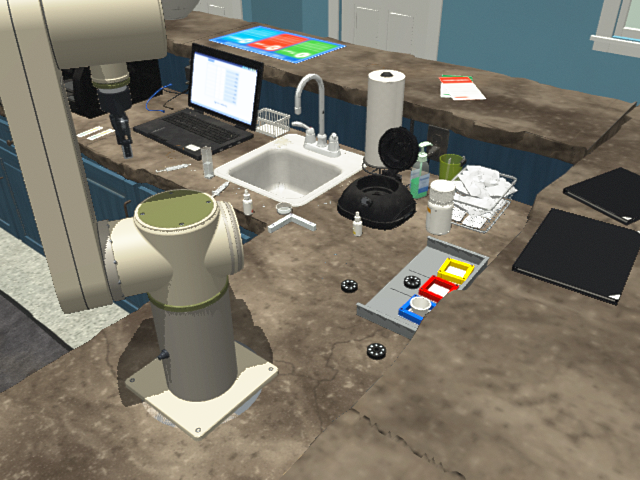

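View pics/wrist0.png

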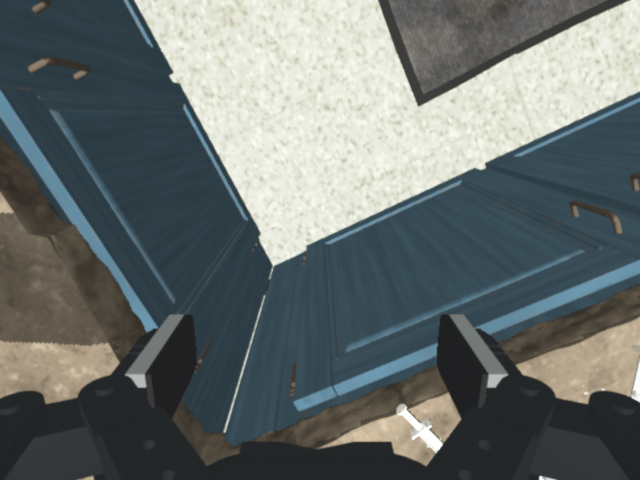

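Disc candidates in the top view: (426,221) inside the bin, (375,267) and (455,336) on the worktop. The one in the bin, in front of red, is also the farthest from the base, so I choose that one. Next I'll measure with the top and scene views.

```bash
cat >> h.py <<'E'
from scipy.spatial.transform import Rotation as Ro
def campose(s):
    if 'mount' in s:
        st=s['st']; T=np.eye(4);T[:3,:3]=Ro.from_euler('xyz',st['tcp_rot'],degrees=True).as_matrix();T[:3,3]=st['tool_pos']
        M=T@np.array(s['mount']); return M[:3,:3],M[:3,3]
    return Ro.from_euler('xyz',s['orientation'],degrees=True).as_matrix(),np.array(s['eye'])
def at_z(s,uv,z):
    R,t=campose(s);K=np.array(s['camera_matrix']); d=R@np.linalg.solve(K,[uv[0],uv[1],1.]); return t+d*(z-t[2])/d[2]
def cloud(s):
    R,t=campose(s);K=np.array(s['camera_matrix']); v,u=np.mgrid[:480,:640]; Z=s['z_map']
    P=np.stack([(u-K[0,2])/K[0,0]*Z,(v-K[1,2])/K[1,1]*Z,Z],-1)@R.T+t; P[Z==0]=np.nan; return P
def masks(s):
    h=cv2.cvtColor(s['image'],cv2.COLOR_RGB2HSV); H,S,V=h[...,0],h[...,1],h[...,2]
    return {'red':((H<6)|(H>174))&(S>170)&(V>110),'yellow':(H>22)&(H<36)&(S>170)&(V>120),'blue':(H>98)&(H<125)&(S>150)&(V>110)}
E
cat > m.py <<'E'
from h import *
import sys
for f in sys.argv[1:]:
    s=pickle.load(open(f+'.pkl','rb')); P=cloud(s)
    for k,m in masks(s).items():
        n,l,st,c=cv2.connectedComponentsWithStats(m.astype(np.uint8))
        o=np.argsort(-st[1:,4])[:2]+1
        for i in o:
            if st[i,4]<80: continue
            q=P[l==i]; zz=np.nanmedian(q[:,2])
            uv=np.argwhere(l==i)[:,::-1]; hull=cv2.convexHull(uv.astype(np.float32))[:,0]
            w=np.array([at_z(s,p,23)[:2] for p in hull],np.float32)
            print(f,k,st[i].tolist(),'z',round(float(zz),1),'rect@z23',[np.round(a,1) for a in cv2.minAreaRect(w)])
E
python3 m.py top0 scene0
python3 - <<'E'
from h import *
s=pickle.load(open('top0.pkl','rb')); P=cloud(s)
for n,uv in dict(disc=(426,221),d2=(375,267),d3=(455,336),corner=(229,196),railend1=(271,198),railend2=(229,236),dropfar=(319,171),dropleft=(171,217),dish=(209,186),floor=(415,260),cup=(460,261),bottle=(397,85)).items():
    u,v=uv; print(n,np.round(P[v,u],1),np.round(at_z(s,uv,15),1))
i=s['image'][130:310,390:500]; cv2.imwrite('pics/c1.png',cv2.resize(i,None,fx=3.3,fy=3.3,interpolation=cv2.INTER_CUBIC)[:,:,::-1])
i=s['image'][150:250,150:340]; cv2.imwrite('pics/c2.png',cv2.resize(i,None,fx=4,fy=4,interpolation=cv2.INTER_CUBIC)[:,:,::-1])
st=sensors.sense(); print(Ro.from_euler('xyz',st['tcp_rot'],degrees=True).as_matrix().round(3))
E
```

```text
top0 red [446, 203, 29, 31, 164] z 21.4 rect@z23 [array([ 525.4, -233.3]), array([64.5, 59.9]), np.float64(0.1)]
top0 red [445, 206, 26, 29, 97] z 21.5 rect@z23 [array([ 509.6, -215.2]), array([73.8, 41.1]), np.float64(45.4)]
top0 blue [444, 245, 33, 33, 341] z 22.1 rect@z23 [array([ 433.2, -233.8]), array([68.2, 68.1]), np.float64(0.3)]
scene0 red [419, 276, 40, 27, 395] z 19.1 rect@z23 [array([ 513.7, -233.6]), array([68.6, 83.3]), np.float64(89.9)]
scene0 red [440, 77, 31, 6, 92] z 233.9 rect@z23 [array([1855.4,  438.4]), array([ 66.1, 125.4]), np.float64(38.6)]
scene0 yellow [438, 258, 36, 26, 463] z 19.4 rect@z23 [array([ 603.3, -231.4]), array([88.5, 71.1]), np.float64(8.3)]
scene0 blue [399, 294, 24, 30, 245] z 19.3 rect@z23 [array([ 414.5, -219.3]), array([99.3, 48.9]), np.float64(39.3)]
scene0 blue [210, 36, 37, 10, 100] z 229.6 rect@z23 [array([1669.9, 1652.6]), array([223.3,  88.1]), np.float64(82.8)]
disc [ 519.3 -164.6    0.8] [ 517.9 -162.1   15. ]
d2 [417.1 -54.8   2.1] [416.8 -53.7  15. ]
d3 [ 272.  -229.1   -1.1] [ 273.4 -225.5   15. ]
corner [563.7 263.4  20.5] [564.4 264.2  15. ]
railend1 [561.5 172.9  16.9] [561.7 173.1  15. ]
railend2 [477.5 261.6  15.6] [477.6 261.7  15. ]
dropfar [614.9  69.9  56.6] [622.5  70.4  15. ]
dropleft [511.8 376.8  60.9] [516.4 388.5  15. ]
dish [587.  310.2   5.5] [585.5 308.3  15. ]
floor [ 434.  -141.4    0.5] [ 433.4 -139.2   15. ]
cup [ 433.3 -236.5   10.5] [ 433.1 -235.5   15. ]
bottle [777.4 -83.  129.5] [815.5 -96.6  15. ]
[[-0.001  0.436  0.9  ]
 [-0.001  0.9   -0.436]
 [-1.    -0.001 -0.   ]]
```

View pics/c1.png

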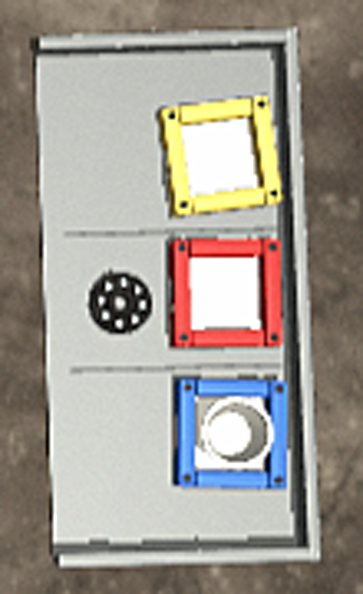

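View pics/c2.png

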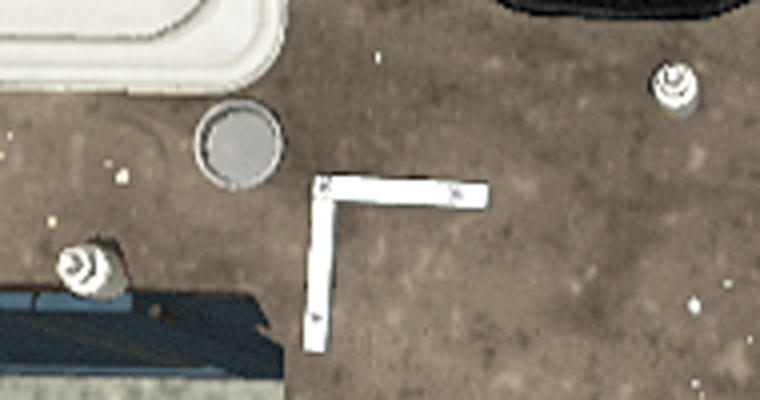

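>>> drive_tool(
  moves=[0,-2.7,2.9,0,0,0,0,-2.7,2.9,0,0,0,0,-2.7,2.9,0,0,0,0,-2.7,2.9,0,0,0,0,-2.7,2.9,0,0,0,0,-2.7,2.9,0,0,0,0,-2.7,2.9,0,0,0,0,-2.7,2.9,0,0,0,0,-2.7,2.9,0,0,0,0,-2.7,2.9,0,0,0,0,-2.7,2.9,0,0,0,0,-2.7,2.9,0,0,0,0,-2.7,2.9,0,0,0,0,-2.7,2.9,0,0,0,0,-2.7,2.9,0,0,0,0,-2.7,2.9,0,0,0,0,-2.7,2.9,0,0,0,0,-2.7,2.9,0,0,0],
)

```text
time: 1.65
tool_pos: [519.7, -126.9, 231.0]
tcp_rot: [167.1, 90.0, 141.2]
ft_force: [0.4, 1.0, -0.1]
finger_gap: 85.4
```

>>> drive_tool(
  moves=[0,0,0,7,0,0,0,0,0,7,0,0,0,0,0,7,0,0,0,0,0,7,0,0,0,0,0,7,0,0,0,0,0,7,0,0,0,0,0,7,0,0,0,0,0,7,0,0,0,0,0,7,0,0,0,0,0,0,0,0,0,0,0,0,0,0,0,0,0,0,0,0],
  hand=7.5,
)

```text
time: 2.65
tool_pos: [519.4, -124.8, 231.1]
tcp_rot: [-110.4, 90.0, 161.0]
ft_force: [-0.2, -0.3, 0.4]
finger_gap: 74.6
```

```bash
python3 - <<'E'
from h import *
s=grab('wrist','w1'); st=s['st']
print(st['time'],st['tool_pos'],Ro.from_euler('xyz',st['tcp_rot'],degrees=True).as_matrix().round(3),st['finger_gap'],st['joint_pos'])
E
python3 m.py w1
```

```text
2.65 [ 519.39405574 -124.76190137  231.10443875] [[-0.     1.     0.025]
 [ 0.     0.025 -1.   ]
 [-1.    -0.    -0.   ]] 74.63320465684475 [-1.90071566e+01 -2.71877895e+00  9.57606854e+01 -1.84640946e-05
  8.69792493e+01 -2.04199858e+01]
w1 red [284, 279, 75, 72, 2971] z 22.8 rect@z23 [array([ 527.1, -231.3]), array([68.7, 73.5]), np.float64(1.3)]
w1 yellow [376, 274, 77, 79, 2456] z 22.8 rect@z23 [array([ 615.6, -227.7]), array([69.7, 75.6]), np.float64(8.1)]
w1 blue [185, 283, 77, 70, 1925] z 22.9 rect@z23 [array([ 437.3, -236.5]), array([70.8, 71.8]), np.float64(1.3)]
```

View pics/w1.png

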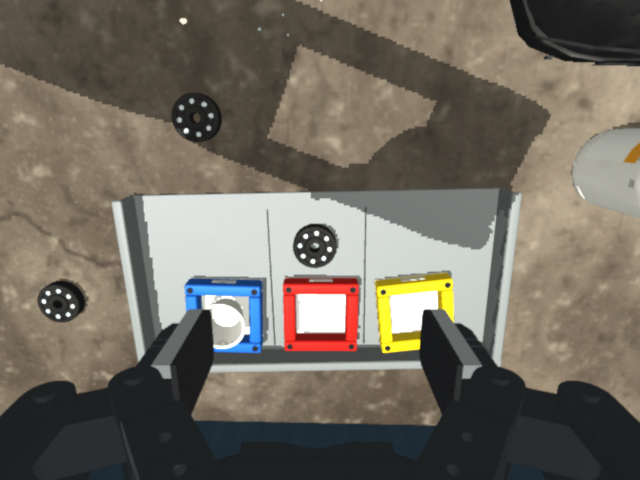

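The wrist view shows the disc at (316,245), in front of the red cassette at (321,314), with blue and its cup to the left and yellow to the right. The look-alike discs at (196,117) and (60,300) are outside the bin. Now I'll measure the disc and the red cassette closely.

```bash
python3 - <<'E'
from h import *
for f,win in (('w1',(285,350,215,275)),('top0',(412,440,207,236))):
    s=pickle.load(open(f+'.pkl','rb')); P=cloud(s)
    u0,u1,v0,v1=win; g=s['image'][v0:v1,u0:u1].max(2); m=(g<90).astype(np.uint8)
    n,l,st,c=cv2.connectedComponentsWithStats(m); i=1+np.argmax(st[1:,4])
    pts=np.argwhere(l==i)[:,::-1]+[u0,v0]; hull=cv2.convexHull(pts.astype(np.float32))[:,0]
    w=np.array([at_z(s,p,12)[:2] for p in hull],np.float32); c,rad=cv2.minEnclosingCircle(w)
    zz=np.nanmedian(P[v0:v1,u0:u1][l==i][:,2]); print(f,'disc',np.round(c,1),round(rad,1),'z',round(float(zz),1), cv2.minAreaRect(w))
s=pickle.load(open('w1.pkl','rb'));P=cloud(s)
print('floor z',P[220:240,200:250,2].mean(),'table',P[240:270,10:30,2].mean())
i=s['image'][180:370,110:520]; cv2.imwrite('pics/c3.png',cv2.resize(i,None,fx=1.95,fy=1.95,interpolation=cv2.INTER_CUBIC)[:,:,::-1])
# bin edges
print('bin edges', [np.round(at_z(s,p,z)[:2],1) for p,z in (((136,195),3),((500,189),3),((114,202),30),((520,195),30),((134,369),30),((502,362),30))])
u=slice(270,375)
i=s['image'][265:360,270:375]; cv2.imwrite('pics/c4.png',cv2.resize(i,None,fx=6,fy=6,interpolation=cv2.INTER_CUBIC)[:,:,::-1])
E
```

```text
w1 disc [ 520.1 -166. ] 20.7 z 15.0 ((520.4427490234375, -165.97496032714844), (38.60983657836914, 40.349998474121094), 1.3348883390426636)
top0 disc [ 518.1 -162.5] 20.5 z 14.0 ((518.1378784179688, -162.65496826171875), (39.03004837036133, 38.80021667480469), 0.4856141209602356)
floor z nan table nan
bin edges [array([ 357.4, -124.8]), array([ 686.1, -111.7]), array([ 350., -126.]), array([ 691.5, -112. ]), array([ 349.7, -288.6]), array([ 701.3, -272.8])]
```

View pics/c4.png

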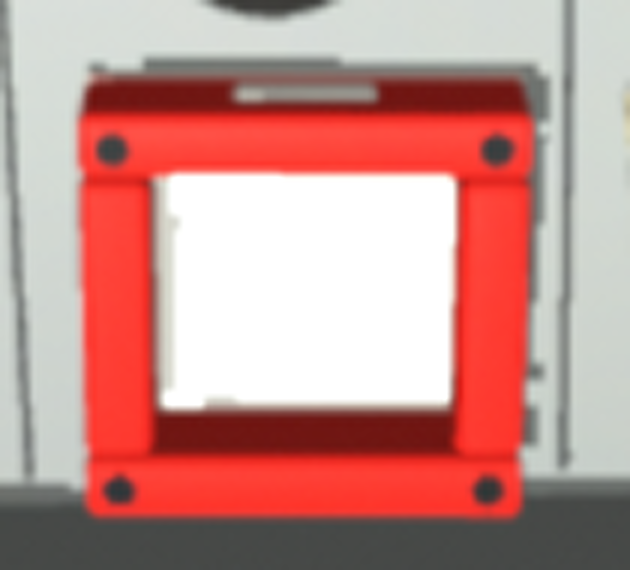

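```bash
python3 - <<'E'
from h import *
s=pickle.load(open('w1.pkl','rb'))
c=np.array([at_z(s,(270+x/6,265+y/6),23)[:2] for x,y in ((112,150),(497,150),(487,490),(120,490))])
print(c.round(1),c.mean(0)); d=c[1]-c[0]+c[2]-c[3]; print('yaw',np.degrees(np.arctan2(d[1],d[0])))
t=pickle.load(open('top0.pkl','rb'))
print([at_z(t,(390+x/3.3,130+y/3.3),23)[:2].round(1) for x,y in ((182,245),(271,245),(272,338),(184,341))])
E
```

```text
[[ 497.2 -206.1]
 [ 556.2 -204.7]
 [ 557.5 -263.8]
 [ 498.7 -265.1]] [ 527.3863042  -234.93854097]
yaw 1.3315184017952229
[array([ 553.9, -201.5]), array([ 554.9, -259.2]), array([ 494.4, -260. ]), array([ 491.4, -203.1])]
```

>>> drive_tool(
  moves=[2.5,0,2.0,0,0,0,2.5,0,2.0,0,0,0,3.5,0,0,0,0,0,3.5,0,0,0,0,0,3.5,0,0,0,0,0,3,0,0,0,0,0,2,0,0,0,0,0,1,0,0,0,0,0,0,0,0,0,0,0,0,0,0,0,0,0],
)

```text
time: 3.53
tool_pos: [520.6, -164.9, 16.8]
tcp_rot: [-105.8, 90.0, 165.4]
ft_force: [0.1, -0.4, -0.0]
finger_gap: 74.9
```

```bash
python3 - <<'E'
from h import *
s=grab('wrist','w2'); st=s['st']; print(st['tool_pos'],st['ft_force'])
E
```

```text
[ 520.55017904 -164.85269377   16.77715171] [ 0.0812709  -0.35077543 -0.03142605]
```

View pics/w2.png

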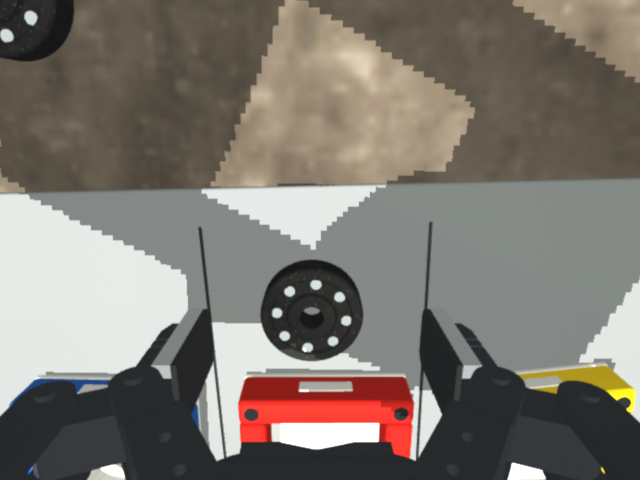

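The disc at (312,310) is centred between the open fingers, and the red cassette is behind it. I'll lower and close loosely around the disc.

>>> drive_tool(
  moves=[1.0,0,0,0,0,0,0,0,0,0,0,0,0,0,0,0,0,0,0,0,0,0,0,0,0,0,0,0,0,0],
  hand=4.3,
  grip_force=20,
)

```text
time: 4.0
tool_pos: [520.6, -164.9, 6.8]
tcp_rot: [66.0, 90.0, -22.9]
ft_force: [0.2, -0.1, 0.0]
finger_gap: 42.7
```

>>> drive_tool(
  moves=[0,-0.6,0,0,0,0,0,-0.8,0,0,0,0,0,-0.8,0,0,0,0,0,-0.8,0,0,0,0,0,-0.8,0,0,0,0,0,-0.8,0,0,0,0,0,-0.8,0,0,0,0,0,-0.8,0,0,0,0,0,-0.8,0,0,0,0,0,-0.4,0,0,0,0,0,0,0,0,0,0],
)

```text
time: 4.92
tool_pos: [445.3, -166.2, 6.1]
tcp_rot: [-110.4, 90.0, 160.8]
ft_force: [0.1, -0.2, -0.7]
finger_gap: 43.2
```

```bash
python3 - <<'E'
from h import *
s=grab('wrist','w3'); st=s['st']; print(st['tool_pos'],st['ft_force'],st['finger_gap'])
E
```

```text
[ 445.29123556 -166.23668761    6.13674913] [ 0.07851841 -0.21298797 -0.74338123] 43.2354981012981
```

View pics/w3.png

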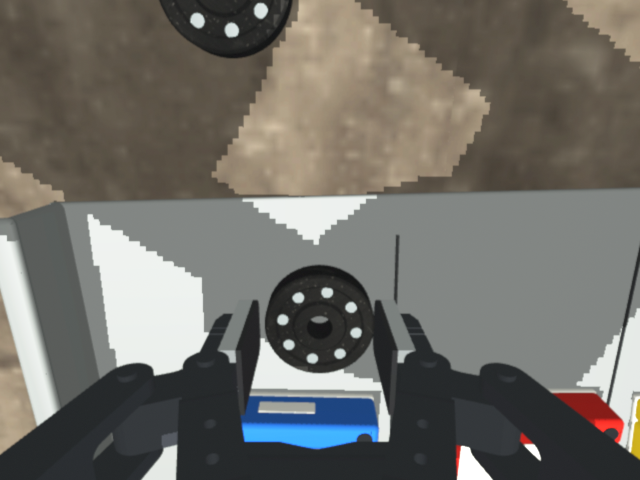

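The disc is now in front of blue at (319,318), between the fingers. I'll open, rise, move over red and look again.

>>> drive_tool(
  moves=[0,0,0,0,0,0,0,0,0,0,0,0,0,0,0,0,0,0,0,0,0,0,0,0,-3,0,0,0,0,0,-4,0,0,0,0,0,-4,0,0,0,0,0,-4,0,0,0,0,0,0,4,0,0,0,0,0,4,0,0,0,0,0,0,0,0,0,0,0,0,0,0,0,0,0,0,0,0,0,0],
  hand=6,
)

```text
time: 6.05
tool_pos: [525.7, -164.3, 155.3]
tcp_rot: [-109.3, 89.9, 161.9]
ft_force: [-0.8, -1.1, 0.0]
finger_gap: 60.1
```

>>> drive_tool(
  moves=[0,0,0,0,0,0,0,0,0,0,0,0,0,0,0,0,0,0,0,0,0,0,0,0,0,0,0,0,0,0,0,0,0,0,0,0,0,0,0,0,0,0],
  hand=0,
)

```text
time: 6.63
tool_pos: [526.3, -164.7, 156.5]
tcp_rot: [70.0, 90.0, -18.9]
ft_force: [-0.7, 0.0, 0.8]
finger_gap: -0.5
```

```bash
python3 - <<'E'
from h import *
s=grab('wrist','w4'); st=s['st']; print(st['tool_pos'],st['ft_force'],st['finger_gap'])
grab('top','top1')
E
python3 m.py w4
```

```text
[ 526.27389227 -164.72929956  156.4758901 ] [-0.67042716  0.02982587  0.78437701] -0.4595700842862591
w4 red [266, 266, 96, 86, 2643] z 23.0 rect@z23 [array([ 527. , -228.7]), array([68.8, 68.7]), np.float64(1.2)]
w4 yellow [383, 259, 100, 101, 5458] z 22.7 rect@z23 [array([ 615.6, -227.9]), array([70.4, 75.5]), np.float64(8.2)]
w4 blue [140, 272, 101, 89, 3680] z 22.9 rect@z23 [array([ 437.2, -236. ]), array([72.6, 71.2]), np.float64(89.5)]
```

View pics/w4.png

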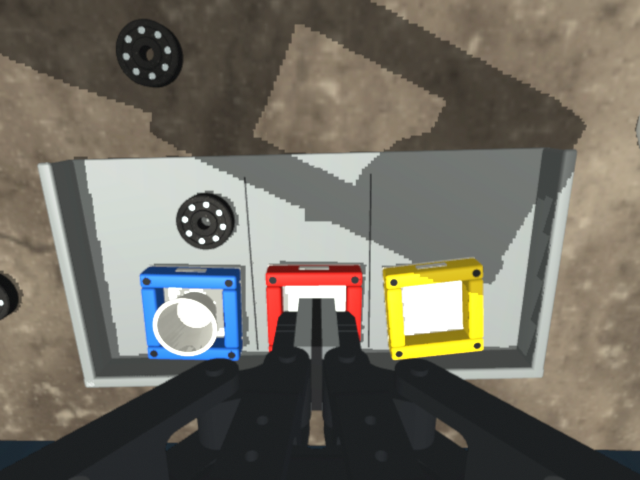

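```bash
python3 - <<'E'
from h import *
s=pickle.load(open('top1.pkl','rb')); P=cloud(s)
m=(s['image'].min(2)>190).astype(np.uint8); m[:, :215]=0; m[:190]=0; m[245:]=0; m[:,285:]=0
pts=np.argwhere(m)[:,::-1]; print(pts.min(0),pts.max(0),len(pts))
W=np.array([at_z(s,p,18)[:2] for p in pts])
# outer corner = large x, large y ; rail on +x: split
rx=W[(W[:,1]<245)]; ry=W[(W[:,0]<545)]
for n,a in(('+x rail',rx),('+y rail',ry)):
    vx,vy,x0,y0=cv2.fitLine(a.astype(np.float32),cv2.DIST_L2,0,.01,.01).ravel(); print(n,x0,y0,np.degrees(np.arctan2(vy,vx)),a.min(0),a.max(0), len(a))
vx,vy,x1,y1=cv2.fitLine(rx.astype(np.float32),cv2.DIST_L2,0,.01,.01).ravel()
ux,uy,x2,y2=cv2.fitLine(ry.astype(np.float32),cv2.DIST_L2,0,.01,.01).ravel()
t=np.linalg.solve([[vx,-ux],[vy,-uy]],[x2-x1,y2-y1]); c=np.array([x1+t[0]*vx,y1+t[0]*vy]); print('centreline corner',c)
for f in('top1','w4'):
    q=pickle.load(open(f+'.pkl','rb'))
w=pickle.load(open('w4.pkl','rb')); print([at_z(w,p,23)[:2].round(1) for p in((270,281),(357,281))])
print('disc',at_z(w,(206,220),15))
E
```

```text
[215 190] [271 237] 446
+x rail 561.3612 208.67993 87.89855 [554.51252653 172.72311886] [568.75870302 244.40929929] 192
+y rail 510.15308 261.86816 -1.9858699 [475.17096049 255.96138446] [544.57225205 268.15343866] 171
centreline corner [563.2453  260.02725]
[array([ 495.1, -206.5]), array([ 557.7, -205.4])]
disc [ 449.66978705 -164.24858627   15.        ]
```

>>> drive_tool(
  moves=[2.5,0,2.2,0,0,0,2.5,0,2.2,0,0,0,1,-0.1,2.4,0,0,0,2,0,0,0,0,0,2,0,0,0,0,0,0,0,0,0,0,0,0,0,0,0,0,0],
)

```text
time: 7.32
tool_pos: [525.5, -232.0, 55.1]
tcp_rot: [-120.6, 89.8, 150.6]
ft_force: [0.3, 0.5, -0.3]
finger_gap: 0.3
```

```bash
python3 - <<'E'
from h import *
s=grab('wrist','w5'); st=s['st']; print(st['tool_pos'],st['ft_force'],st['finger_gap'])
E
```

```text
[ 525.49109668 -232.04153291   55.05692848] [ 0.26118208  0.50237268 -0.26786421] 0.2788552522016614
```

View pics/w5.png

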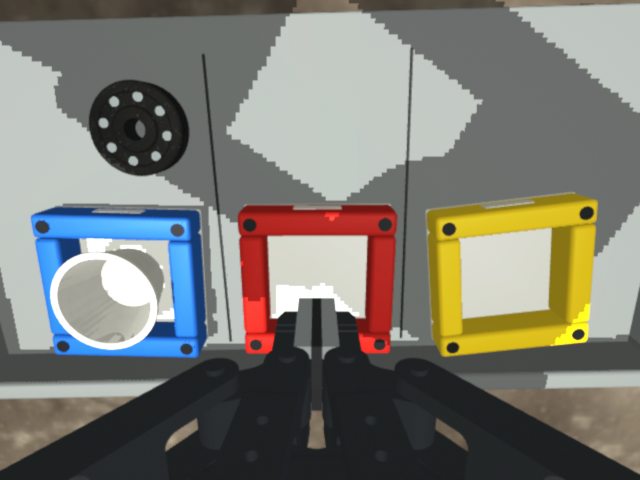

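Red's front is clear and the disc at (138,127) is well aside. The closed tip stands over red's well, so I'll lower it and draw the cassette out.

>>> drive_tool(
  moves=[2.2,0.1,0,0,0,0,2.1,0,0,0,0,0,0,0,0,0,0,0,0,0,0,0,0,0,0,0,-0.5,0,0,0,0,0,-0.5,0,0,0,0,0,-0.5,0,0,0,0,0,-0.5,0,0,0,0,0,0,0,0,0],
)

```text
time: 8.12
tool_pos: [527.8, -211.7, 14.1]
tcp_rot: [73.9, 89.9, -14.9]
ft_force: [-1.0, 1.5, 0.6]
finger_gap: -0.1
```

```bash
python3 - <<'E'
from h import *
s=grab('wrist','w6'); st=s['st']; print(st['tool_pos'],st['ft_force'],st['finger_gap'])
E
python3 m.py w6
```

```text
[ 527.84406701 -211.7486611    14.14617079] [-1.02918518  1.47119624  0.59940654] -0.0618478749770538
w6 red [210, 259, 197, 112, 11191] z 22.8 rect@z23 [array([ 526.2, -208.1]), array([68.4, 43.7]), np.float64(1.5)]
w6 red [309, 412, 16, 25, 357] z 23.0 rect@z23 [array([ 529.9, -254.5]), array([ 5.9, 11.3]), np.float64(1.1)]
w6 yellow [442, 265, 198, 180, 18285] z 22.3 rect@z23 [array([ 614.2, -227.1]), array([73.3, 76.5]), np.float64(8.2)]
w6 yellow [448, 426, 19, 24, 205] z 21.6 rect@z23 [array([ 585.5, -260. ]), array([ 4.1, 13.5]), np.float64(43.8)]
w6 blue [0, 281, 175, 117, 9582] z 22.3 rect@z23 [array([ 444.5, -219.7]), array([47. , 63.6]), np.float64(89.7)]
w6 blue [0, 447, 29, 9, 124] z 23.0 rect@z23 [array([ 409. , -269.8]), array([11.1,  4. ]), np.float64(1.0)]
```

View pics/w6.png

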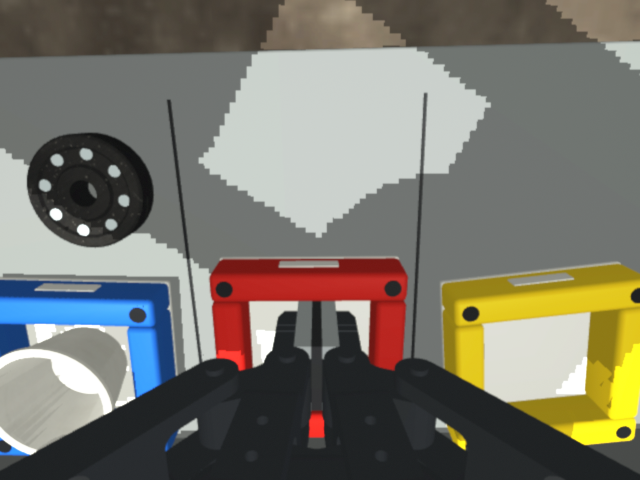

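The fingertip is in the well against red's front wall, and the cassette follows with about 1.5 N. Continuing the draw.

>>> drive_tool(
  moves=[0.2,0,-0.7,0,0,0,0,0,-1,0,0,0,0,0,-1.2,0,0,0,0,0,-1.2,0,0,0,0,0,-1.2,0,0,0,0,0,-1.2,0,0,0,0,0,-1.2,0,0,0,0,0,-1.2,0,0,0,0,0,-1.2,0,0,0,0,0,-1.2,0,0,0,0,0,-1.2,0,0,0,0,0,-1.2,0,0,0,0,0,-1.2,0,0,0,0,0,-1,0,0,0,0,0,-0.6,0,0,0,0,0,0,0,0,0],
)

```text
time: 9.5
tool_pos: [523.9, -46.3, 11.3]
tcp_rot: [-155.4, 90.0, 115.9]
ft_force: [-0.8, 0.0, -0.5]
finger_gap: -0.1
```

```bash
python3 - <<'E'
from h import *
s=grab('wrist','w7'); st=s['st']; print(st['tool_pos'],st['ft_force'],st['finger_gap'])
E
python3 m.py w7
```

```text
[523.85645713 -46.31719811  11.25004766] [-0.75292587  0.01567365 -0.46072195] -0.09337019366051799
w7 red [210, 258, 199, 112, 10485] z 19.7 rect@z23 [array([522.4, -40.9]), array([67.5, 42.9]), np.float64(1.2)]
w7 red [309, 411, 16, 24, 338] z 20.0 rect@z23 [array([525.9, -85.9]), array([ 5.8, 10.6]), np.float64(1.1)]
```

View pics/w7.png

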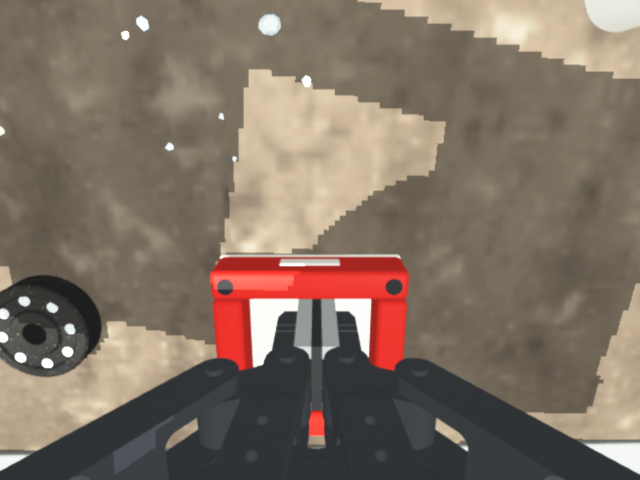

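>>> drive_tool(
  moves=[0,0,-0.7,0,0,0,0,0,-1,0,0,0,0,0,-1.2,0,0,0,0,0,-1.2,0,0,0,0,0,-1.2,0,0,0,0,0,-1.2,0,0,0,0,0,-1.2,0,0,0,0,0,-1.2,0,0,0,0,0,-1.2,0,0,0,0,0,-1.2,0,0,0,0,0,-1.2,0,0,0,0,0,-1.2,0,0,0,0,0,-1.2,0,0,0,0,0,-1.2,0,0,0,0,0,-1.2,0,0,0,0,0,-1.2,0,0,0,0,0,-1.2,0,0,0,0,0,-0.7,0,0,0,0,0,-0.3,0,0,0,0,0,0,0,0,0],
)

```text
time: 11.22
tool_pos: [519.5, 160.1, 11.2]
tcp_rot: [-119.8, 90.0, 151.4]
ft_force: [0.4, 0.4, -0.2]
finger_gap: -0.3
```

```bash
python3 - <<'E'
from h import *
s=grab('wrist','w8'); st=s['st']; print(st['tool_pos'],st['ft_force'],st['finger_gap'],st['joint_pos'])
E
python3 m.py w8
```

```text
[519.52701419 160.09142503  11.16135437] [ 0.35228283  0.39085986 -0.17258031] -0.3169072673721631 [1.17153569e+01 1.16514198e+01 1.05042236e+02 1.17137440e-02
 6.33186958e+01 1.04823131e+01]
w8 red [209, 271, 199, 29, 4857] z 20.0 rect@z23 [array([517.6, 177.2]), array([67.4, 10.3]), np.float64(1.1)]
w8 red [375, 301, 31, 69, 1773] z 20.1 rect@z23 [array([546.9, 158.3]), array([ 9.7, 27.2]), np.float64(1.2)]
```

View pics/w8.png

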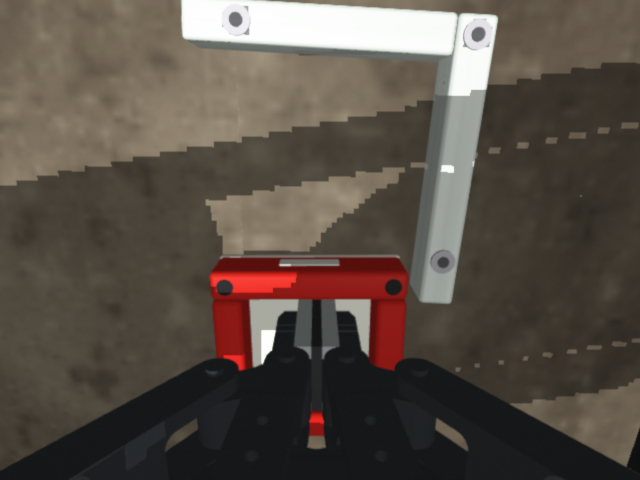

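Red is now in front of the stop. Its right edge is at px 406, just inside the +x rail's end at px 415-425. I'll measure the rails in this view.

```bash
python3 - <<'E'
from h import *
s=pickle.load(open('w8.pkl','rb'))
i=s['image'][0:310,170:510]; cv2.imwrite('pics/c5.png',cv2.resize(i,None,fx=1.9,fy=1.9,interpolation=cv2.INTER_CUBIC)[:,:,::-1])
P=cloud(s); top=(np.abs(P[...,2]-18)<1.2)&(np.arange(640)[None]>150)&(np.arange(480)[:,None]<305)
red=masks(s)['red']; top&=~cv2.dilate(red.astype(np.uint8),np.ones((9,9))).astype(bool)
n,l,stt,c=cv2.connectedComponentsWithStats(top.astype(np.uint8)); k=1+np.argmax(stt[1:,4]); Q=P[l==k][:,:2]; print(stt[k])
A=Q[Q[:,1]<Q[:,1].max()-25]; B=Q[Q[:,0]<Q[:,0].max()-25]
for n,a in (('+x',A),('+y',B)):
    print(n,[np.round(v,2) for v in cv2.minAreaRect(a.astype(np.float32))])
E
```

```text
[  181     0   317   304 19702]
+x [array([564.29, 204.34]), array([71.18, 12.67]), np.float64(88.12)]
+y [array([513.01, 258.2 ]), array([12.27, 68.79]), np.float64(88.0)]
```

View pics/c5.png

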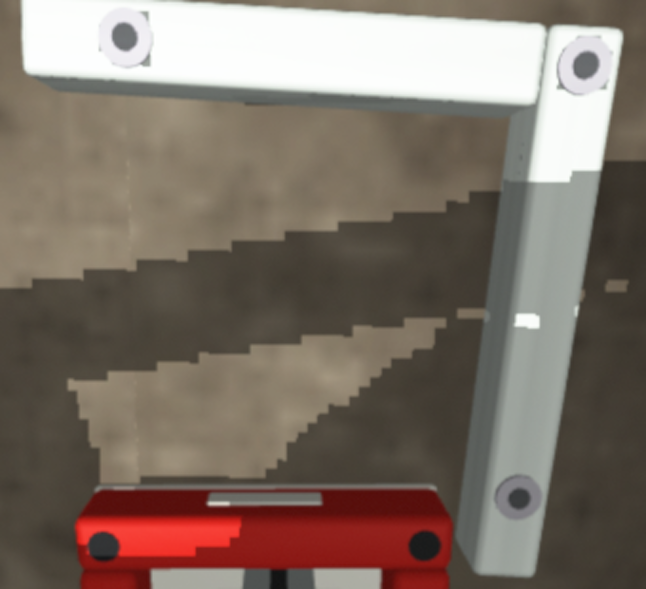

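>>> drive_tool(
  moves=[0,-0.05,-0.4,0.4,0,0,0,-0.1,-0.6,0.5,0,0,0,-0.1,-0.7,0.5,0,0,0,-0.1,-0.7,0.5,0,0,0,-0.05,-0.7,0.5,0,0,0,0,-0.7,0.5,0,0,0,0,-0.7,0.4,0,0,0,0,-0.6,0,0,0,0,0,-0.5,0,0,0,0,0,-0.4,0,0,0,0,0,0,0,0,0],
)

```text
time: 12.18
tool_pos: [516.6, 220.1, 11.4]
tcp_rot: [144.4, 90.0, 52.4]
ft_force: [0.5, 0.3, 0.1]
finger_gap: 0.2
```

```bash
python3 - <<'E'
from h import *
s=grab('wrist','w9'); st=s['st']; print(st['tool_pos'],st['ft_force'],Ro.from_euler('xyz',st['tcp_rot'],degrees=True).as_matrix().round(3)[:,1])
E
python3 m.py w9
```

```text
[516.63868595 220.11153342  11.38497001] [0.5397602  0.2817133  0.14902273] [ 0.999 -0.036  0.   ]
w9 red [210, 259, 198, 112, 11218] z 19.7 rect@z23 [array([515.6, 225.2]), array([43. , 67.5]), np.float64(87.8)]
w9 red [309, 411, 16, 26, 367] z 20.0 rect@z23 [array([516.5, 180. ]), array([11.6,  5.8]), np.float64(87.8)]
```

View pics/w9.png

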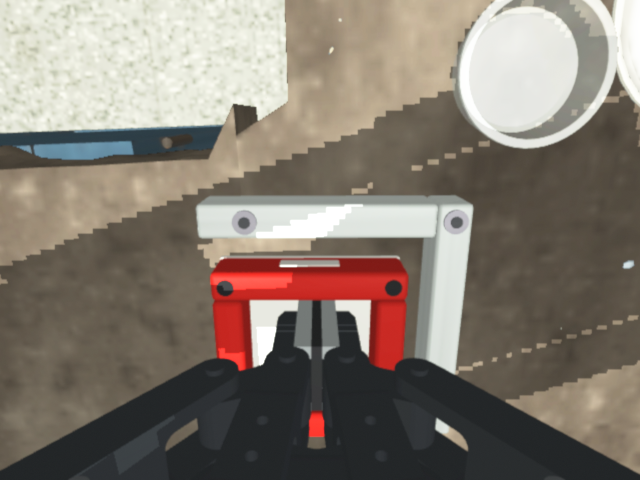

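Red is square to the rails, about 9 mm short of the +y rail and 7 mm from the +x rail. I'll push gently into +y and watch the force.

>>> drive_tool(
  moves=[0,0,-0.2,0,0,0,0,0,-0.2,0,0,0,0,0,-0.2,0,0,0,0,0,-0.2,0,0,0,0,0,-0.1,0,0,0,0,0,0,0,0,0],
)

```text
time: 12.73
tool_pos: [516.9, 228.4, 11.3]
tcp_rot: [156.1, 90.0, 63.9]
ft_force: [0.8, -1.1, -0.7]
finger_gap: -0.3
```

>>> drive_tool(
  moves=[0,0,-0.1,0,0,0,0,0,0,0,0,0],
)

```text
time: 12.9
tool_pos: [516.9, 229.3, 11.3]
tcp_rot: [142.2, 90.0, 50.1]
ft_force: [-0.1, -0.2, 0.2]
finger_gap: 0.1
```

>>> drive_tool(
  moves=[0,0,-0.1,0,0,0,0,0,0,0,0,0],
)

```text
time: 13.07
tool_pos: [517.0, 230.3, 11.3]
tcp_rot: [170.2, 90.0, 78.1]
ft_force: [0.2, 0.2, -1.0]
finger_gap: -0.1
```

>>> drive_tool(
  moves=[0,0,-0.1,0,0,0,0,0,0,0,0,0],
)

```text
time: 13.23
tool_pos: [517.0, 231.3, 11.3]
tcp_rot: [135.3, 90.0, 43.1]
ft_force: [0.6, -1.5, 0.6]
finger_gap: 0.3
```

>>> drive_tool(
  moves=[0,0,-0.1,0,0,0,0,0,0,0,0,0],
)

```text
time: 13.4
tool_pos: [517.1, 232.3, 11.3]
tcp_rot: [84.9, 90.0, -7.3]
ft_force: [0.1, -1.0, 0.6]
finger_gap: 0.0
```

>>> drive_tool(
  moves=[0,0,-0.1,0,0,0,0,0,0,0,0,0],
)

```text
time: 13.57
tool_pos: [517.0, 232.4, 11.3]
tcp_rot: [-8.6, 89.9, -100.7]
ft_force: [0.1, -5.0, 2.0]
finger_gap: 0.1
```

```bash
python3 - <<'E'
from h import *
s=grab('wrist','w10'); st=s['st']; print(st['tool_pos'],st['ft_force'])
E
python3 m.py w10
```

```text
[517.04606644 232.3636589   11.2954134 ] [ 0.09798067 -4.95315161  1.96344361]
w10 red [210, 272, 198, 99, 9535] z 19.9 rect@z23 [array([515.9, 235.2]), array([38.4, 67.4]), np.float64(87.8)]
w10 red [308, 411, 17, 27, 383] z 20.0 rect@z23 [array([516.7, 192. ]), array([12. ,  6.2]), np.float64(87.8)]
```

View pics/w10.png

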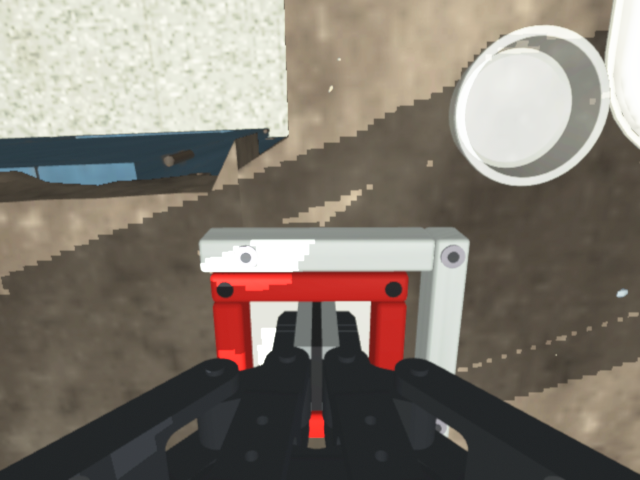

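Red is seated on the +y rail (5 N reaction). I'll back the tip off to mid-well, then push toward the +x rail.

>>> drive_tool(
  moves=[0,0,0.7,0,0,0,0,0,0.6,0,0,0,0,0.4,0,0,0,0,0,0.3,0,0,0,0,0,0.2,0,0,0,0,0,0.2,0,0,0,0,0,0.2,0,0,0,0,0,0.1,0,0,0,0,0,0,0,0,0,0],
)

```text
time: 14.37
tool_pos: [530.3, 219.5, 11.1]
tcp_rot: [-60.8, 89.9, -153.0]
ft_force: [-3.3, -3.2, 3.6]
finger_gap: 0.2
```

```bash
python3 - <<'E'
from h import *
s=grab('wrist','w11'); st=s['st']; print(st['tool_pos'],st['ft_force'])
E
python3 m.py w11
```

```text
[530.30892804 219.52243654  11.07286273] [-3.25675387 -3.18284412  3.61426743]
w11 red [174, 239, 209, 129, 11663] z 19.8 rect@z23 [array([519.7, 227.9]), array([69.5, 50.2]), np.float64(1.3)]
w11 red [310, 410, 13, 8, 91] z 20.2 rect@z23 [array([530.1, 184.3]), array([3.2, 4.6]), np.float64(87.8)]
```

View pics/w11.png

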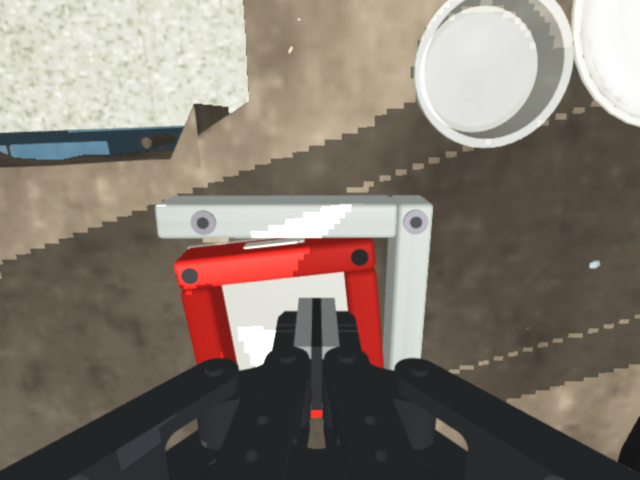

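Red turned a few degrees counter-clockwise as it was pushed: its front-left corner at (185,270) has left the +y rail. To mend it, I'll re-align against +y, then push +x with the tip near the front wall.

>>> drive_tool(
  moves=[0,-0.4,0,0,0,0,0,-0.4,0,0,0,0,0,0,-0.4,0,0,0,0,0,-0.3,0,0,0,0,0,-0.2,0,0,0,0,0,-0.2,0,0,0,0,0,-0.1,0,0,0,0,0,-0.1,0,0,0,0,0,0,0,0,0],
)

```text
time: 15.17
tool_pos: [523.2, 232.2, 11.4]
tcp_rot: [-4.5, 89.9, -96.6]
ft_force: [-0.8, -5.3, 3.9]
finger_gap: -0.3
```

```bash
python3 - <<'E'
from h import *
s=grab('wrist','w12'); st=s['st']; print(st['tool_pos'],st['ft_force'])
E
python3 m.py w12
```

```text
[523.16843702 232.18129219  11.40236745] [-0.8384048  -5.25900756  3.89843349]
w12 red [200, 272, 198, 98, 9354] z 19.9 rect@z23 [array([518.6, 235.3]), array([38. , 67.4]), np.float64(87.8)]
w12 red [309, 411, 16, 27, 366] z 20.0 rect@z23 [array([523. , 191.7]), array([12.1,  5.8]), np.float64(87.5)]
```

View pics/w12.png

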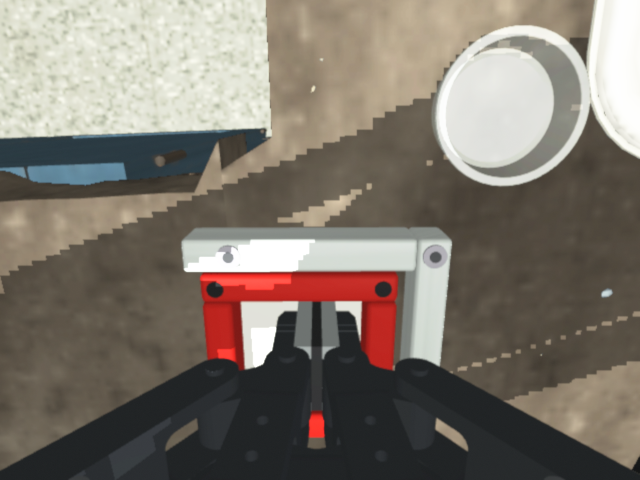

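Square again, with about 4 mm left to the +x rail. I'll ease off 4 mm in y and push +x near the front.

>>> drive_tool(
  moves=[0,0,0.4,0,0,0,0,0.3,0,0,0,0,0,0.2,0,0,0,0,0,0.2,0,0,0,0,0,0.1,0,0,0,0,0,0.1,0,0,0,0,0,0,0,0,0,0],
)

```text
time: 15.8
tool_pos: [532.0, 228.8, 11.3]
tcp_rot: [-108.1, 90.0, 159.8]
ft_force: [-0.3, -0.2, 0.8]
finger_gap: -0.3
```

```bash
python3 - <<'E'
from h import *
s=grab('wrist','w13'); st=s['st']; print(st['tool_pos'],st['ft_force'])
E
python3 m.py w13
```

```text
[531.99116705 228.75586437  11.264771  ] [-0.32927963 -0.20153202  0.8374268 ]
w13 red [183, 264, 199, 102, 9247] z 19.9 rect@z23 [array([522. , 234.5]), array([39.1, 67.4]), np.float64(87.8)]
w13 red [309, 410, 15, 22, 300] z 20.2 rect@z23 [array([531.7, 190.1]), array([9.6, 5.4]), np.float64(87.8)]
```

View pics/w13.png

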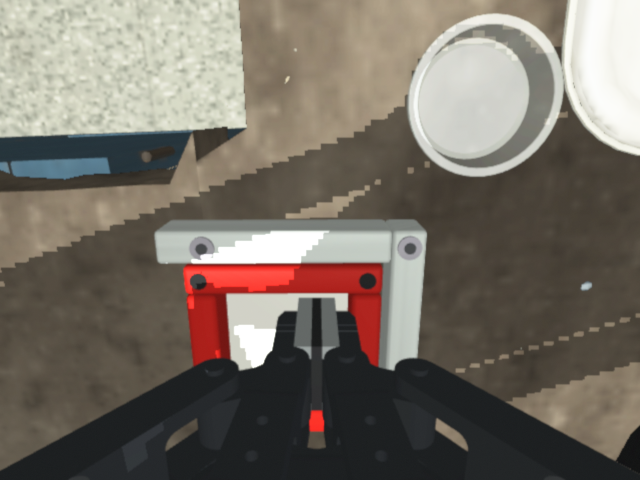

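Working well: still square and nearly in contact with the +x rail. A few more small pushes.

>>> drive_tool(
  moves=[0,0.1,0,0,0,0,0,0,0,0,0,0],
)

```text
time: 16.02
tool_pos: [532.9, 228.7, 11.3]
tcp_rot: [140.9, 90.0, 48.8]
ft_force: [-1.2, 0.5, 0.7]
finger_gap: 0.4
```

>>> drive_tool(
  moves=[0,0.1,0,0,0,0,0,0,0,0,0,0],
)

```text
time: 16.18
tool_pos: [534.0, 228.6, 11.3]
tcp_rot: [109.6, 90.0, 17.5]
ft_force: [-0.4, 0.1, 0.3]
finger_gap: -0.4
```

>>> drive_tool(
  moves=[0,0.1,0,0,0,0,0,0,0,0,0,0],
)

```text
time: 16.35
tool_pos: [534.8, 228.6, 11.3]
tcp_rot: [-94.3, 90.0, 173.5]
ft_force: [-0.8, 0.0, 1.2]
finger_gap: -0.4
```

```bash
python3 - <<'E'
from h import *
s=grab('wrist','w14'); st=s['st']; print(st['tool_pos'],st['ft_force'])
E
python3 m.py w14
```

```text
[534.83066856 228.58884778  11.26350093] [-0.84976437  0.03139152  1.18445704]
w14 red [183, 264, 199, 102, 8836] z 20.0 rect@z23 [array([524.8, 234.3]), array([39.1, 67.3]), np.float64(87.8)]
w14 red [309, 410, 15, 21, 290] z 20.2 rect@z23 [array([534.5, 190.2]), array([9.2, 5.4]), np.float64(87.8)]
```

View pics/w14.png

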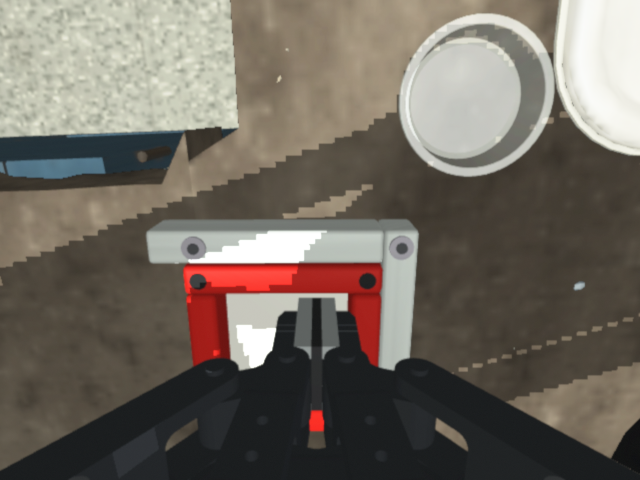

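>>> drive_tool(
  moves=[0,0.1,0,0,0,0,0,0,0,0,0,0],
)

```text
time: 16.57
tool_pos: [535.1, 228.6, 11.1]
tcp_rot: [-83.8, 89.9, -175.9]
ft_force: [-5.7, -0.3, 3.9]
finger_gap: -0.3
```

>>> drive_tool(
  moves=[0,0.05,0,0,0,0,0,0,0,0,0,0],
)

```text
time: 16.73
tool_pos: [535.2, 228.5, 11.1]
tcp_rot: [-82.1, 89.8, -174.2]
ft_force: [-7.6, -0.8, 4.7]
finger_gap: 0.3
```

Firm contact on +x (6–8 N). I'll back off from the wall, lift out straight, and check from above.

>>> drive_tool(
  moves=[0,-0.4,0,0,0,0,0,-0.5,0.4,0,0,0,0,0,0.4,0,0,0,-0.5,0,0,0,0,0,-2,0,0,0,0,0,-4,0,0,0,0,0,-4,0,0,0,0,0,-4,0,-1.5,0,0,0,-3,0,-2,0,0,0,0,0,-2,0,0,0,0,0,0,0,0,0,0,0,0,0,0,0],
)

```text
time: 17.73
tool_pos: [529.4, 276.0, 186.1]
tcp_rot: [107.7, 89.9, 15.6]
ft_force: [0.7, -0.0, 0.1]
finger_gap: 0.0
```

```bash
python3 - <<'E'
from h import *
s=grab('wrist','w15'); st=s['st']; print(st['time'],st['tool_pos'],st['ft_force']); grab('top','top2'); grab('scene','scene2')
P=cloud(s); red=masks(s)['red']
near=np.abs(P[...,2]-18)<1.0
h=cv2.cvtColor(s['image'],cv2.COLOR_RGB2HSV); near&=(h[...,1]<70)
n,l,stt,c=cv2.connectedComponentsWithStats(near.astype(np.uint8)); k=1+np.argmax(stt[1:,4]); print(stt[k]); Q=P[l==k][:,:2]
A=Q[Q[:,1]<Q[:,1].max()-25]; B=Q[Q[:,0]<Q[:,0].max()-25]
for nn,a in (('+x',A),('+y',B)): print(nn,[np.round(v,2) for v in cv2.minAreaRect(a.astype(np.float32))])
E
python3 m.py w15 top2
```

```text
17.7333 [529.40102561 276.04588037 186.11824456] [ 0.68504164 -0.0286327   0.14548123]
[ 251  229  120  108 2331]
+x [array([564.37, 204.69]), array([71.76, 12.73]), np.float64(87.96)]
+y [array([513.33, 258.32]), array([11.86, 68.36]), np.float64(87.83)]
w15 red [267, 245, 87, 80, 2367] z 20.1 rect@z23 [array([523.9, 219. ]), array([67.9, 67.8]), np.float64(88.1)]
top2 red [232, 200, 33, 34, 317] z 19.3 rect@z23 [array([520.2, 220.2]), array([68.4, 68.3]), np.float64(87.9)]
top2 blue [444, 245, 33, 33, 339] z 22.3 rect@z23 [array([ 433.2, -233.8]), array([68.2, 68.1]), np.float64(0.3)]
```

View pics/w15.png

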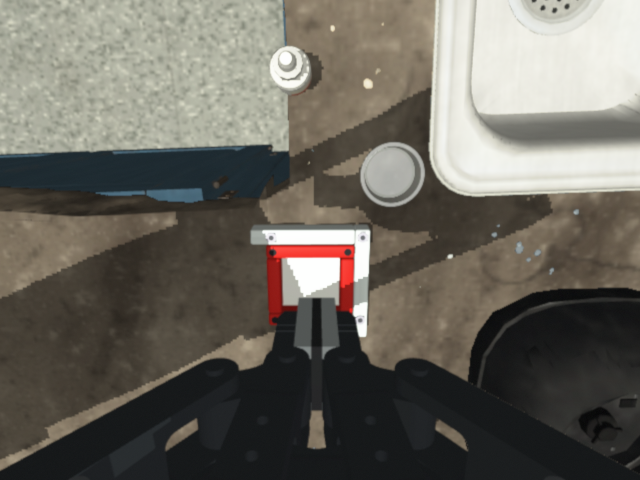

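View pics/top2.png

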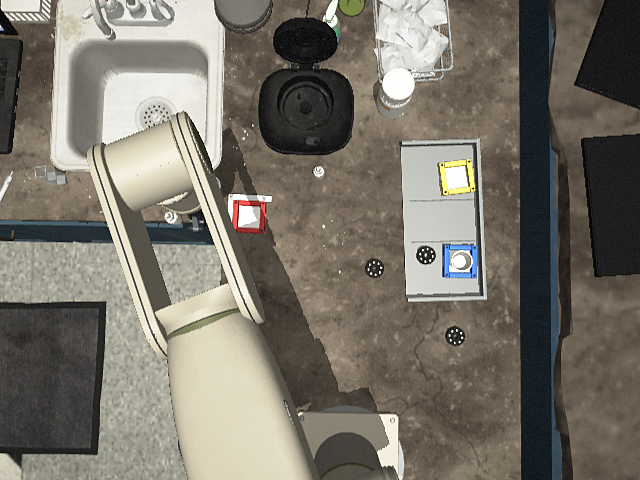

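```bash
python3 - <<'E'
from h import *
ex=np.array([.9994,-.0349]);ey=np.array([.0349,.9994])
for f in('w15','top2'):
    s=pickle.load(open(f+'.pkl','rb')); m=masks(s)['red'].astype(np.uint8)
    n,l,st,c=cv2.connectedComponentsWithStats(m); k=1+np.argmax(st[1:,4]); uv=np.argwhere(l==k)[:,::-1]
    W=np.array([at_z(s,p,20)[:2] for p in uv]); a=W@ex; b=W@ey
    print(f,'rect',[np.round(v,2) for v in cv2.minAreaRect(W.astype(np.float32))],'x max/min along ex',np.percentile(a,[1,99]).round(1),'ey',np.percentile(b,[1,99]).round(1))
o=np.array([515.5,234.7]); print('flush: +x face ex=',o[0]+35,' +y face ey=',o[1]+35)
s=pickle.load(open('w15.pkl','rb'))
i=s['image'][215:345,240:385]; cv2.imwrite('pics/c6.png',cv2.resize(i,None,fx=4.5,fy=4.5,interpolation=cv2.INTER_CUBIC)[:,:,::-1])
E
```

```text
w15 rect [array([523.85, 217.75]), array([68.6 , 68.51]), np.float64(88.12)] x max/min along ex [482.  549.9] ey [208.  270.2]
top2 rect [array([520.51, 220.57]), array([68.54, 68.46]), np.float64(87.88)] x max/min along ex [478.9 546.4] ey [204.8 271.7]
flush: +x face ex= 550.5  +y face ey= 269.7
```

View pics/c6.png

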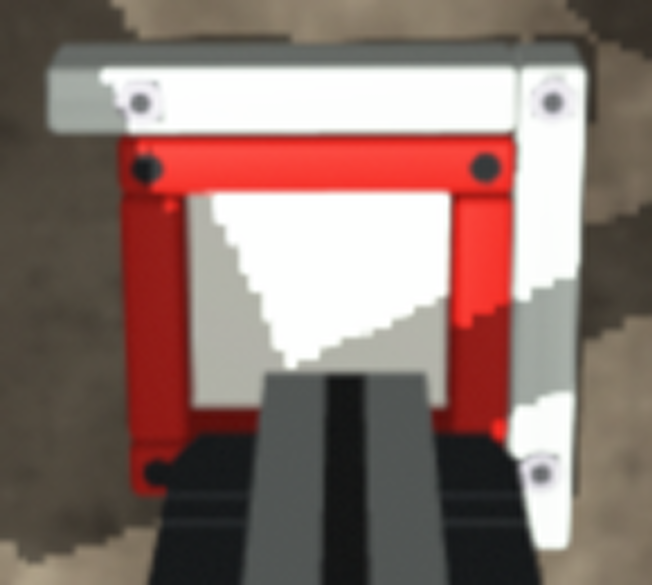

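View pics/scene2.png

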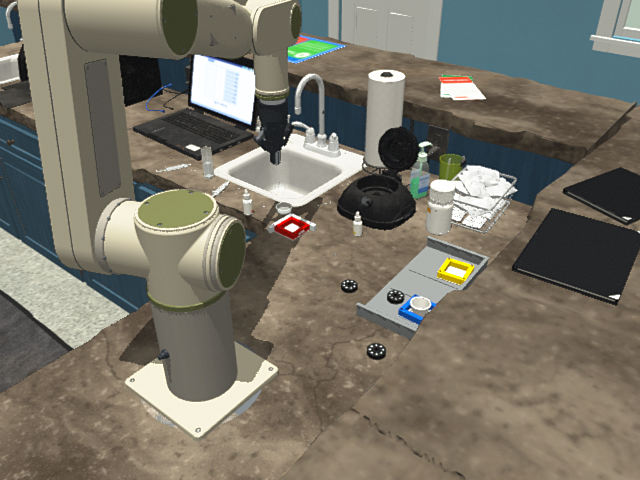

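The crop shows red flush against both rails. The faces lie within about 1 mm of the flush position (+x 549.9 against 550.5, +y 270.2 against 269.7). The disc, blue with its cup, and yellow are in the bin, and the bottles and dish are in place. The gripper is clear, so I'm handing in.

```bash
python3 -c "
from bench import r
print(r.hand_in())"
```

```text
the job is handed in; nothing more can be done
None
```

The red cassette is in the corner stop, flush against both rails. I handed the job in at about 18 s of the 58 s allowed; the hand-in reports no verdict.

**What I did:**
- I took the disc inside the bin, which is the farthest of the three look-alikes from the base. I slid it about 75 mm towards −x between the loosely closed fingers, so it now lies in front of the blue cassette.
- I drew the red cassette out flat with the closed fingertip in its well and seated it on the +y rail (5 N), then on the +x rail (6–8 N).
- The first push towards the +x rail turned the cassette by a few degrees. I squared it up again against the +y rail and repeated the push with the tip nearer the front wall, which worked.

**Last checks:**
- **Flush position:** the wrist camera puts both cassette faces within about 1 mm of flush, and its sides within about 0.5° of the rails.
- **Second camera:** the top camera reads about 3–4 mm differently from the wrist camera in absolute position. Measured against the stop in its own picture, though, it also shows the cassette within 1 mm of flush.
- **Other objects:** the disc, the blue cassette with its cup, and the yellow cassette are still in the bin. The dropper bottles and the dish show no visible movement.
- **Robot:** the gripper is about 185 mm above the worktop and touches nothing.

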